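# Reset the depth stop of a cue-tip press

## Robot

A 6-joint arm with a two-finger parallel gripper is mounted at the origin on the work surface. World frame = base frame: x ahead of the robot, y to its left, z up, the work surface at z = 0. Lengths are in m, angles in rad, forces in N, time in s.
With the tool pointing down it reaches from about 0.25 to 0.8 m from the base axis. Payload 8.5 kg.
Tool frame: the origin (TCP) lies midway between the tips of the shut fingers; the grasp point (between the pads) lies r.grip_point_offset behind it (r.grip_point_offset is the distance from the TCP to the grasp point, in m); z points along the fingers, y is the line along which they close (so a half turn about z gives the same grasp; the last joint's range is limited). The gripper opens to 85 mm and grips with 20 to 120 N. Pads are 22 mm wide; open, the fingers measure 114 mm over their backs; the gripper's body (76 mm by 85 mm) begins 54 mm behind the grasp point. The pads swing forward as they close: fully open they stand 13 mm farther back than shut.
Start: joints at [1.239, 0.238, -0.013, 1.319, 0, 1.571], TCP at [0.171, 0.496, 0.203] pointing down, gripper open.
Joint ranges: [-2.66, 2.66], [-1.03, 1.9], [-1.14, 1.46], [-1.82, 2.27], [-1.45, 1.34], [-3.14, 3.14]. Speed limits (rad/s): [2.22, 2.22, 2.79, 3.14, 3.14, 3.14].

## Interface

Orientations are given as a unit quaternion [w, x, y, z].
In Python, from cell import r gives the robot as it stands.
- The arm moves only by the tool carry_out, never from a script. Its argument "motion" is text: rows parted by semicolons, each of 5 numbers parted by spaces: the closure, from -1 (fully open) to 1 (shut), so that 0 is half open, then the shift along the tool's x, y, z in mm, then the turn about the tool's z in rad. A call has 1 to 12 rows; each row is the pose to reach, as a shift and turn from the pose commanded when the call began, along the tool's axes at that moment; what a row does not reach only later rows make up. A row lasts 1/10 s, in which the tool goes at most 50 mm and 8.59 degrees, less where a joint would pass 70% of its speed; a pose out of reach is approached as far as the arm can. A call with a gripper value outside its range is refused whole. The fingers move at their own pace and stop on an object; the grip force is fixed at half the most. Time passes only in rows, so rows that repeat a pose let the fingers close. It gives the time, the measured TCP pose, the force, the opening and the grip force at its end, in the units of the state.
- r.read_state(): the state, without advancing time (a new reading comes with each control period).
- r.snapshot(name): name is "side" or "top" or "wrist"; returns a dict with "img" (384x512x3 uint8, blue, green, red), "intrinsics" (3x3 intrinsics, pixels), "R" (3x3) and "t" (3): a world point X has camera coordinates R X + t. Camera axes: x right, y down, z forward; pixel columns grow to the right and rows downward; lengths in m; the calibration is good to about 2 mm. A picture is of the moment at which its call begins. There is no depth.
- r.hand_in(): hands the job in; it is judged then, once.
The state is a dict: "time_s": time; "qpos": joint angles; "qd": joint speeds; "joint_efforts": joint torques, N m; "eef_pos": TCP position; "tcp_rot": TCP orientation; "contact_force": force on the tool from outside, world axes, zero at the start; "wrist_torque": the same for the moment, N m; "width": finger opening in m; "gripper_force": force on a finger pad.
Only numpy, scipy, OpenCV 4.12 (cv2) and the standard library are available. Lean on these libraries where they do the work, as an engineer would, in place of code of your own. Each camera call takes 0.05 s, during which the arm holds its last target. There are 200 camera calls.

## Task

On the cue-tip press, slacken the wing nut until it no longer clamps its washer, turn the black bar knob of the adjuster screw until its red end points at the orange pin, then tighten the wing nut again to about half a newton metre (about 10 N on an ear), neither loose nor overtightened. Do not force the adjuster while the nut is tight, leave the red end pointing at the orange pin, and leave the other things on the table alone.

Things in the scene. Friction and masses are not known exactly. Their poses are not given: they have to be found in the camera images.
- press: cue-tip press, fixed: dark base plate 200 x 270 mm, 14 mm thick; above it a round green head 194 mm across with a white dial, its top 80 mm above the table. Origin: on the table under the dial's centre, z up. Washer, wing nut and adjuster stand on the dial on one vertical axis through this origin; nothing in reach of the ears stands higher than their undersides but the bar knob
- washer: brass lock washer 66 mm across, 5 mm thick, under the wing nut; keyed, it cannot turn. Clamped by the nut it locks the adjuster. Origin: on the axis, at table height. The nut's seating height is not measured: feel it. Once the nut bears on the washer the force on an ear (52 mm out, square to it) rises by about 2 N per 0.1 rad while turning, but fades when the push stops: read it in motion. Tight: 10 N; spoilt: 20 N
- nut: bright steel wing nut (jam nut): hub 50 mm across, 22 mm high; two opposite ears along its +x and -x, 10 mm thick, out to 64 mm from the axis, undersides 10 mm and tops 32 mm above the origin. Blue patch on the +x ear's end. Origin: on the axis at the hub's underside, 85 to 92 mm above the table, z up. Clockwise from above tightens and lowers it, 4 mm per rad
- nut_ear (a point): point on the wing nut's +x (blue) ear, 52 mm from the axis, half-way up (21 mm above the nut's origin); axes as the nut's; the other ear's point lies opposite. The nut starts clamped, lightly to fully; it is slack within 1.2 rad anticlockwise and can back off 2 rad. Slack, it turns with under 2 N at an ear; left alone it stays put
- adjuster (a joint): angle of the adjuster screw (rad), grows clockwise seen from above; turns stiffly (0.06 N m) when the nut is slack; range -2.6 to 2.6
- adjuster_grip (a point): centre of the adjuster screw's bar knob, which stands above the wing nut on the same axis: black bar 48 mm long (its x), 14 mm wide (its y), 30 mm high, this point at half height, 151 mm above the table; the bar's underside is 136 mm above the table, about 14 mm above the ears' tops. Its +x end is red: that is the pointer. It can be gripped from above across its 14 mm width
- pin_orange_top (a point): centre of the top of the orange index pin (12 mm across, 10 mm high) on the dial, 70 to 93 mm from the axis; an identical black pin stands on the other side of the dial. The bar has to turn 0.4 to 1.5 rad, one way or the other, to point at it
- chalk: bystander: blue billiard chalk cube, 22 mm, standing on the press's base plate. Origin: its underside or end
- ferrule: bystander: white plastic ring, 28 mm across, 20 mm high, standing on the press's base plate. Origin: its underside or end
- polish: bystander: amber bottle, 56 mm across, 150 mm high. Origin: its underside or end
- tip_jar: bystander: clear jar with red lid, 60 mm across, 70 mm high. Origin: its underside or end
- driver: bystander: screwdriver lying on the table. Origin: its underside or end
- spanner: bystander: spanner lying on the table. Origin: its underside or end
- mug: bystander: blue mug, 80 mm across, 90 mm high. Origin: its underside or end

How it is judged:
By the outcome, as a careful person would: the job done as asked, in the order asked, and still so for the second after the job is handed in, with the robot touching nothing.
It also fails if it takes over 72 s, if anything falls off the work surface, if the arm or the gripper's body presses on something with over 40 N, if the wrist force passes 120 N, or if a joint passes its speed limit or range.

## Working session

There is one attempt and no reset: what is moved stays moved. The work goes in short steps, Python scripts to look and compute and a tool call to move; the robot and the scene stay as the last step left them, time stands still between calls to the robot, and variables do not carry over. Pictures are saved under pics/ and viewed, at most 12 in all, crops included, and the job is handed in when it is done.

Besides the shell and the picture viewer there is one more tool, called by a JSON object that holds its "api" and its "payload", one argument or row to a line. carry_out: Moves the arm, as the interface text tells. Its arguments: {"type":"object","properties":{"motion":{"type":"string"}},"required":["motion"]}

```bash
ls; mkdir -p pics; python3 - <<'E'
from cell import r
import cv2,numpy as np
s=r.read_state();print(s['time_s'],s['eef_pos'],s['tcp_rot'],s['contact_force'],r.grip_point_offset,s['width'])
a=r.snapshot("top");b=r.snapshot("side")
for n,c in(("top",a),("side",b)):
    cv2.imwrite(f"pics/{n}0.png",c['img']);print(n,c['intrinsics'].tolist(),c['R'].tolist(),c['t'].tolist())
E
```

```text
pics
0.0 [0.17086701 0.49593095 0.20218491] [-1.12588002e-04  1.65135686e-01  9.86270604e-01 -6.98298187e-04] [0.07936859 0.96893796 0.47320842] 0.0187 0.08549837784807095
top [[397.648162200758, 0.0, 254.23923274915487], [0.0, 397.648162200758, 192.2977943781901], [0.0, 0.0, 1.0]] [[0.010106643848716198, -0.9999186498818949, 0.007781347472243594], [-0.9912326652994607, -0.011043470127701665, -0.131665656155528], [0.1317408782172124, -0.006382427900661795, -0.9912636408245038]] [0.01253173413476827, 0.5033732215298472, 1.2654909494693016]
side [[379.96883322753393, 0.0, 249.90059944367846], [0.0, 379.96883322753393, 193.84532736743841], [0.0, 0.0, 1.0]] [[0.6717715213524721, -0.7406301314828996, -0.013785189132115459], [-0.5065380611713782, -0.44570592855811236, -0.7380822568202626], [0.5405018183915076, 0.5028053635232764, -0.6745699005497501]] [-0.33995136785023533, 0.33987903932203517, 0.8801452605573375]
```

View pics/top0.png

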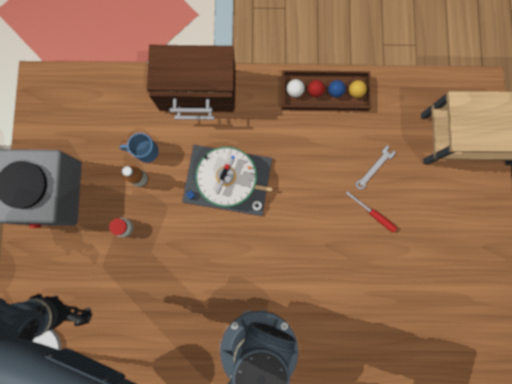

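View pics/side0.png

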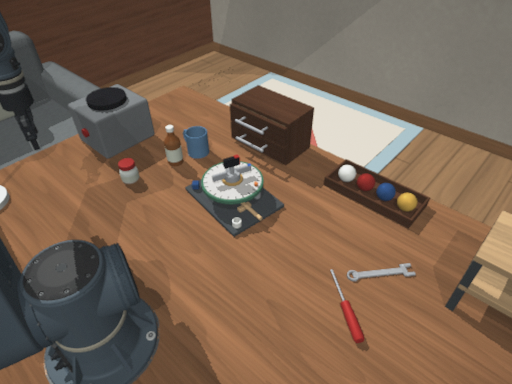

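Top view: the press is at about (227,177), with the robot base at (260,350). I'll enlarge the dial and find its centre.

```bash
cat > h.py <<'E'
import cv2,numpy as np
from cell import r
def ray(c,uv,z):
    """world point on plane z seen at pixel uv"""
    d=c['R'].T@np.linalg.solve(c['intrinsics'],[uv[0],uv[1],1.]); o=-c['R'].T@c['t']
    return o+d*(z-o[2])/d[2]
def proj(c,X):
    p=c['intrinsics']@(c['R']@np.asarray(X,float)+c['t']); return p[:2]/p[2]
def cents(c,lo,hi,amin=3):
    m=cv2.inRange(cv2.cvtColor(c['img'],cv2.COLOR_BGR2HSV),np.array(lo),np.array(hi))
    n,l,s,ce=cv2.connectedComponentsWithStats(m)
    return [(ce[i].round(1).tolist(),int(s[i,4])) for i in range(1,n) if s[i,4]>=amin]
E
python3 - <<'E'
from h import *
a=r.snapshot("top");b=r.snapshot("side")
A=cv2.resize(a['img'][135:220,175:285],None,fx=7,fy=7,interpolation=cv2.INTER_CUBIC)[:,:400*2]
cv2.imwrite("pics/topc.png",A)
m=cv2.inRange(cv2.cvtColor(a['img'],cv2.COLOR_BGR2HSV),(55,60,40),(90,255,255));m[:130]=0;m[225:]=0;m[:,:180]=0;m[:,290:]=0
p=np.argwhere(m)[:,::-1].astype(np.int32);e=cv2.minEnclosingCircle(p);print(len(p),e)
print(ray(a,e[0],.07),ray(a,e[0],.08), ray(a,(e[0][0]+e[1],e[0][1]),.08))
E
```

```text
168 ((225.77642822265625, 176.12059020996094), 31.0511531829834)
[0.54934081 0.10938194 0.07      ] [0.54760387 0.10871655 0.08      ] [0.54872982 0.01050972 0.08      ]
```

View pics/topc.png

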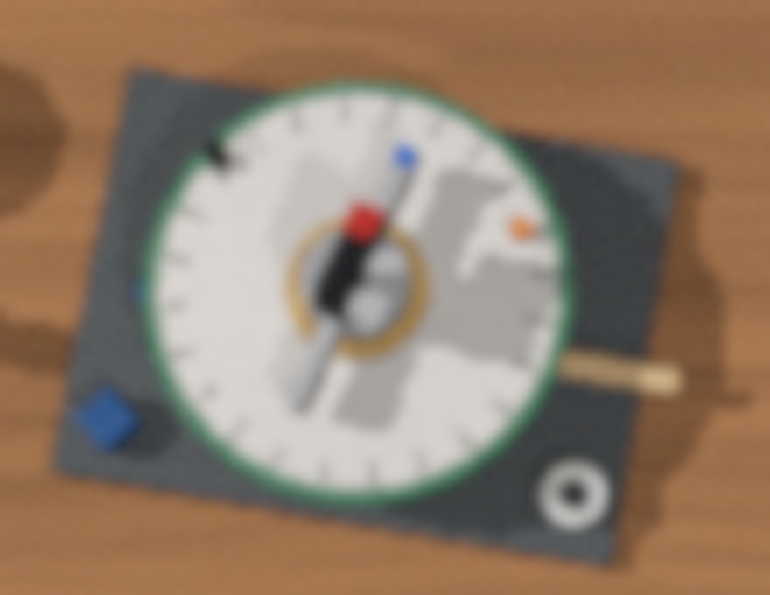

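The dial axis is near (0.549, 0.109). The blue ear and the red bar end both point up and to the right, and the orange pin is to the right at crop position (522,228). I'll go above it for a close look.

{"api": "carry_out", "payload": {
  "motion": "-1 0 0 -50 0; -1 -40 -20 -100 0; -1 -85 -42 -130 0; -1 -130 -65 -130 0; -1 -175 -88 -130 0; -1 -220 -110 -130 0; -1 -265 -133 -130 0; -1 -310 -155 -130 0; -1 -355 -178 -130 0; -1 -400 -200 -130 0; -1 -445 -223 -130 0; -1 -484 -243 -130 0"
}}

```text
time_s: 1.4
eef_pos: [0.5379, 0.1202, 0.3328]
tcp_rot: [0.0, 0.165, 0.986, 0.0]
contact_force: [0.6, 2.4, 0.1]
width: 0.0854
gripper_force: 0.0
```

```bash
python3 - <<'E'
from h import *
s=r.read_state();print(s['time_s'],s['eef_pos'],s['tcp_rot'],s['qpos'],s['contact_force'])
c=r.snapshot("wrist");cv2.imwrite("pics/w1.png",c['img']);print(proj(c,(.549,.109,.08)),-c['R'].T@c['t'])
E
```

```text
1.4 [0.5378685  0.12023098 0.33277849] [2.50754569e-05 1.65219019e-01 9.86256901e-01 2.56369280e-05] [2.19899612e-01 2.81441316e-01 3.74985610e-01 1.66427486e+00
 2.86280569e-05 5.51859769e-01] [0.55681421 2.42801904 0.12654095]
[255.83223223 166.65126666] [0.47366084 0.14200165 0.50413842]
```

View pics/w1.png

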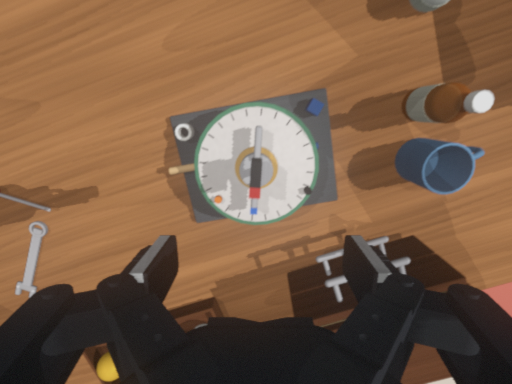

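The wrist view shows the dial centred at about (257,163), the orange pin at (218,199), the red bar end at (255,192) and the blue ear end at (254,211). I'll measure them.

```bash
cat >> h.py <<'E'
def look(names=("wrist",),zn=.115):
    out={}
    for n in names:
        c=r.snapshot(n)
        H=cv2.cvtColor(c['img'],cv2.COLOR_BGR2HSV); uu=proj(c,(.549,.109,.09))
        v,u=np.mgrid[:384,:512]; R=abs(c['intrinsics'][0,0]*.11/(c['R']@[.549,.109,.09]+c['t'])[2]); near=((u-uu[0])**2+(v-uu[1])**2<R*R)
        def comp(lo,hi,lo2=None,hi2=None):
            m=cv2.inRange(H,np.array(lo),np.array(hi))
            if lo2 is not None: m|=cv2.inRange(H,np.array(lo2),np.array(hi2))
            m[~near]=0
            n_,l,s,ce=cv2.connectedComponentsWithStats(m)
            if n_<2: return None,0,None
            i=1+np.argmax(s[1:,4]); return ce[i],int(s[i,4]),l==i
        g=comp((55,60,40),(90,255,255)); 
        p=np.argwhere(g[2])[:,::-1].astype(np.float32); e=cv2.minEnclosingCircle(p)
        o={'green':(ray(c,e[0],.078),g[1],e[1])}
        for k,a,z in(('orange',((7,140,150),(18,255,255)),.09),('red',((0,140,90),(4,255,255),(172,140,90),(180,255,255)),.166),('blue',((100,120,90),(130,255,255)),zn)):
            q=comp(*a); o[k]=(ray(c,q[0],z) if q[1] else None,q[1],q[0])
        out[n]=o
    return out
E
python3 - <<'E'
from h import *
np.set_printoptions(precision=4,suppress=True)
for n,o in look(("wrist","top","side")).items():
    print(n)
    for k,v in o.items(): print(k,v)
    C=o['green'][0][:2]
    for k in('orange','red','blue'):
        d=o[k][0][:2]-C; print(k,'ang',np.arctan2(d[1],d[0]),'r',np.hypot(*d))
print(r.read_state()['eef_pos'])
E
```

```text
wrist
green (array([0.5422, 0.1121, 0.078 ]), 915, 62.5548210144043)
orange (array([0.5753, 0.0379, 0.09  ]), 33, array([220.5455, 194.9091]))
red (array([0.5633, 0.1041, 0.166 ]), 85, array([257.7529, 187.2471]))
blue (array([0.6024, 0.0873, 0.115 ]), 26, array([256.1154, 205.9615]))
orange ang -1.1508600497663315 r 0.08124608545434443
red ang -0.36082006806346184 r 0.022568035722890702
blue ang -0.3908026255981784 r 0.06514211744320948
top
green (array([0.5718, 0.0292, 0.078 ]), 41, 14.560319900512695)
orange (None, 0, None)
red (None, 0, None)
blue (None, 0, None)Traceback (most recent call last):
  File "<stdin>", line 8, in <module>
TypeError: 'NoneType' object is not subscriptable
```

```bash
cat >> h.py <<'E'
def dial(c):
    """centre of the white dial (plane z=.08): circle round its mask"""
    H=cv2.cvtColor(c['img'],cv2.COLOR_BGR2HSV); m=cv2.inRange(H,np.array((0,0,120)),np.array((180,45,255)))
    n,l,s,ce=cv2.connectedComponentsWithStats(m); uu=proj(c,(.549,.109,.08))
    i=min((i for i in range(1,n) if s[i,4]>300),key=lambda i:np.hypot(*(ce[i]-uu)))
    P=np.array([ray(c,p,.08)[:2] for p in np.argwhere(l==i)[:,::-1]],np.float32)
    return cv2.minEnclosingCircle(P*1000),cv2.fitEllipse(cv2.convexHull(P*1000))
E
python3 - <<'E'
from h import *
c=r.snapshot("wrist");print(dial(c));print(r.read_state()['eef_pos'])
import pickle
H=cv2.cvtColor(c['img'],cv2.COLOR_BGR2HSV)
t=dict(c);t['img']=cv2.imread('pics/top0.png')
t['intrinsics']=np.array([[397.648,0,254.239],[0,397.648,192.298],[0,0,1]]);t['R']=np.array([[0.010106643848716198, -0.9999186498818949, 0.007781347472243594], [-0.9912326652994607, -0.011043470127701665, -0.131665656155528], [0.1317408782172124, -0.006382427900661795, -0.9912636408245038]]);t['t']=np.array([0.01253173413476827, 0.5033732215298472, 1.2654909494693016])
print(dial(t))
print(cents(t,(7,140,120),(20,255,255)),cents(t,(100,120,90),(130,255,255)),cents(t,(0,140,90),(5,255,255)))
E
```

```text
(((548.8785400390625, 109.96087646484375), 91.25777435302734), ((548.7518920898438, 110.05968475341797), (181.5289306640625, 181.90721130371094), 160.8430938720703))
[0.53658173 0.12190793 0.33242036]
(((549.300048828125, 109.01234436035156), 93.77278900146484), ((548.8425903320312, 108.77410888671875), (184.14144897460938, 186.75433349609375), 83.27042388916016))
[([297.5, 70.0], 4), ([365.5, 71.0], 4), ([248.0, 73.0], 3), ([354.9, 83.3], 25), ([365.0, 86.5], 4), ([364.7, 91.0], 3), ([351.0, 94.0], 3), ([257.5, 96.0], 4), ([260.7, 97.0], 3), ([261.8, 108.0], 4), ([257.5, 109.0], 4), ([375.7, 108.7], 3), ([285.5, 110.0], 4), ([369.5, 112.0], 4), ([160.5, 161.8], 4), ([165.5, 161.0], 4), ([175.8, 161.0], 6), ([132.8, 165.2], 8), ([490.8, 166.2], 4), ([458.0, 168.0], 3), ([149.4, 172.6], 5), ([126.0, 178.9], 24), ([104.2, 180.0], 6), ([93.0, 181.0], 4), ([149.6, 182.8], 5), ([385.8, 217.5], 40), ([381.6, 224.2], 43), ([33.0, 227.6], 16), ([111.2, 232.9], 11), ([74.0, 233.3], 3), ([301.0, 307.0], 3), ([288.7, 309.3], 3), ([359.0, 320.2], 5), ([355.3, 324.0], 3), ([321.0, 328.0], 3), ([408.0, 332.0], 3), ([319.4, 340.0], 7), ([342.0, 343.0], 3), ([345.7, 344.0], 3), ([353.0, 344.0], 5), ([358.0, 344.7], 3), ([468.0, 346.3], 3), ([445.3, 348.3], 3), ([209.0, 352.0], 3), ([302.3, 356.3], 3), ([442.5, 357.2], 4), ([122.0, 358.0], 5), ([138.0, 359.8], 5), ([469.3, 378.0], 3)] [([336.2, 88.0], 176), ([190.2, 194.4], 43)] [([315.7, 87.7], 223), ([226.5, 167.0], 16), ([383.0, 220.5], 210), ([117.1, 226.2], 220), ([33.3, 225.4], 29)]
```

Axis is about (0.549, 0.1095). World angles: blue ear −0.39, bar −0.36, orange pin −1.22. I'll approach above the blue ear with a fork-shaped gap.

{"api": "carry_out", "payload": {
  "motion": "0.4 -25 -4 0 0.03; 0.4 -50 -8 20 0.06; 0.4 -68 -11 60 0.06; 0.4 -68 -11 100 0.06; 0.4 -68 -11 132 0.06; 0.4 -68 -11 132 0.06; 0.4 -68 -11 132 0.06"
}}

```text
time_s: 2.35
eef_pos: [0.5969, 0.0907, 0.202]
tcp_rot: [0.0, 0.194, 0.981, 0.0]
contact_force: [0.2, -0.3, 0.2]
width: 0.0254
gripper_force: 0.0
```

```bash
python3 - <<'E'
from h import *
s=r.read_state();print(s['time_s'],s['eef_pos'],s['tcp_rot'],s['contact_force'],s['width'])
c=r.snapshot("wrist");cv2.imwrite("pics/w2.png",c['img'])
for z in(.105,.12): print(z,proj(c,(.549,.1095,z)),proj(c,(.597,.0897,z)))
E
```

```text
2.35 [0.59693347 0.0906711  0.20198478] [5.05248617e-05 1.93816401e-01 9.81037817e-01 2.84276020e-05] [ 0.24225357 -0.26638593  0.20939172] 0.025413660028818428
0.105 [259.57631192 129.54468862] [259.50321323 182.85047509]
0.12 [259.54116843 130.58905748] [259.46594552 186.77086642]
```

View pics/w2.png

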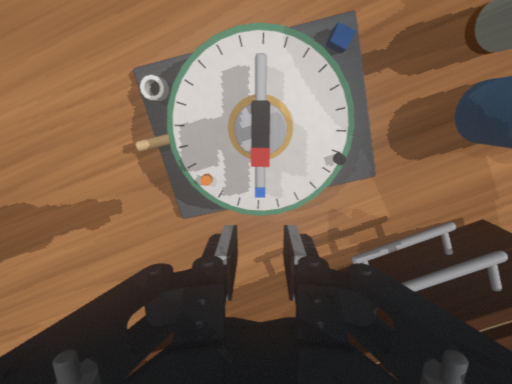

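The fork is lined up: the ear runs along column ~260 with its blue end at (260,192), and the finger gap is centred at ~261. Descending.

{"api": "carry_out", "payload": {
  "motion": "0.4 0 0 40 0; 0.4 0 0 75 0; 0.4 0 0 98 0; 0.4 0 0 98 0; 0.4 0 0 98 0"
}}

```text
time_s: 2.9
eef_pos: [0.5987, 0.09, 0.1051]
tcp_rot: [0.001, 0.194, 0.981, 0.0]
contact_force: [0.6, -0.1, -0.0]
width: 0.0254
gripper_force: 0.0
```

```bash
python3 - <<'E'
from h import *
# rows for an arc of the blue ear, fork on it: per-step angle (anticlockwise +), shifts in tool axes at start (x to the axis)
for a in np.arange(0,1.51,.1):
    # tool x=-radial; tool y: z down => y = z x x = -(up) x (-rad) = tangent(ccw)
    print(round(a,2),round(52*(1-np.cos(a)),1),round(52*np.sin(a),1),-round(a,2))
s=r.read_state();print(s['time_s'],s['eef_pos'],s['contact_force'],s['width'])
E
```

```text
0.0 0.0 0.0 -0.0
0.1 0.3 5.2 -0.1
0.2 1.0 10.3 -0.2
0.3 2.3 15.4 -0.3
0.4 4.1 20.2 -0.4
0.5 6.4 24.9 -0.5
0.6 9.1 29.4 -0.6
0.7 12.2 33.5 -0.7
0.8 15.8 37.3 -0.8
0.9 19.7 40.7 -0.9
1.0 23.9 43.8 -1.0
1.1 28.4 46.3 -1.1
1.2 33.2 48.5 -1.2
1.3 38.1 50.1 -1.3
1.4 43.2 51.2 -1.4
1.5 48.3 51.9 -1.5
2.9 [0.59866759 0.09000035 0.10511761] [ 0.64201758 -0.10973752 -0.01713894] 0.025368321744415345
```

{"api": "carry_out", "payload": {
  "motion": "0.4 0 4 0 0; 0.4 0 7 0 0; 0.4 0.4 9.6 0 -0.05; 0.4 1.0 12.2 0 -0.1"
}}

```text
time_s: 3.3
eef_pos: [0.602, 0.1017, 0.1041]
tcp_rot: [0.001, 0.144, 0.99, 0.0]
contact_force: [0.4, 0.3, 0.4]
width: 0.0257
gripper_force: 0.0
```

```bash
cat >> h.py <<'E'
def st(ang,C=(.549,.1095)):
    """ang: world angle of the ear; prints tangential (ccw +) and radial force, fork angle about the axis"""
    s=r.read_state();f=np.array(s['contact_force']);t=np.array([-np.sin(ang),np.cos(ang)]);e=np.array([np.cos(ang),np.sin(ang)])
    d=np.array(s['eef_pos'][:2])-C
    print('t',round(s['time_s'],2),'pos',np.round(s['eef_pos'],4),'q',np.round(s['tcp_rot'],3),'F',f.round(1),'Ft',round(f[:2]@t,2),'Fr',round(f[:2]@e,2),'T',np.round(s['wrist_torque'],2),'r',round(np.hypot(*d),4),'ang',round(np.arctan2(d[1],d[0]),3),'w',round(s['width'],4))
    w,x,y,z=s['tcp_rot'];print('yaw',np.arctan2(2*x*y,x*x-y*y)-np.pi)
E
python3 -c "
from h import *
st(-.3)"
```

```text
t 3.3 pos [0.602  0.1017 0.1041] q [0.001 0.144 0.99  0.   ] F [0.4 0.3 0.4] Ft 0.39 Fr 0.31 T [-0.03  0.03 -0.03] r 0.0536 ang -0.147 w 0.0257
yaw -0.2896861562487816
```

```bash
python3 - <<'E'
from h import *
c=r.snapshot("wrist");s=r.snapshot("side")
p=proj(s,(.58,.1,.12)).astype(int)
a=cv2.resize(c['img'][40:300,130:390],(560,560),interpolation=cv2.INTER_CUBIC);b=s['img'][p[1]-40:p[1]+45,p[0]-45:p[0]+45] if 0 else s['img'][p[1]-50:p[1]+50,p[0]-20:p[0]+22]
b=cv2.resize(b,(235,560),interpolation=cv2.INTER_CUBIC)
cv2.imwrite("pics/w3.png",np.hstack([a,b]));print(p);st(-.3)
E
```

```text
[241 165]
t 3.4 pos [0.602  0.1018 0.1039] q [0.001 0.145 0.989 0.   ] F [ 0.6 -0.9 -0.3] Ft -0.7 Fr 0.82 T [ 0.01 -0.01 -0.01] r 0.0535 ang -0.145 w 0.0257
yaw -0.2906211107086123
```

View pics/w3.png

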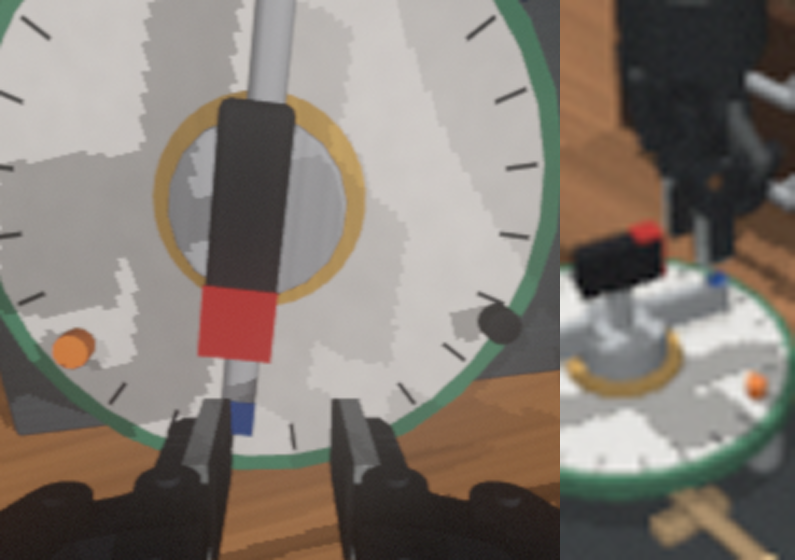

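The left finger is just short of the blue ear, at about (235,415) in the crop. I'll keep going anticlockwise, slightly further inward.

{"api": "carry_out", "payload": {
  "motion": "0.4 1.3 2.1 0 -0.04; 0.4 2.7 4.1 0 -0.08; 0.4 3.2 6.2 0 -0.12; 0.4 3.8 8.2 0 -0.16"
}}

```text
time_s: 3.8
eef_pos: [0.6003, 0.1103, 0.1035]
tcp_rot: [0.0, 0.066, 0.998, 0.0]
contact_force: [-0.2, -0.5, 0.9]
width: 0.0257
gripper_force: 0.0
```

```bash
python3 -c "
from h import *
st(-.25)"
```

```text
t 3.8 pos [0.6003 0.1103 0.1035] q [0.    0.066 0.998 0.   ] F [-0.2 -0.5  0.9] Ft -0.5 Fr -0.1 T [-0.04 -0.02  0.02] r 0.0513 ang 0.016 w 0.0257
yaw -0.13172381701816827
```

```bash
python3 - <<'E'
from h import *
c=r.snapshot("wrist")
for k,v in look()['wrist'].items(): print(k,v)
cv2.imwrite("pics/w4.png",cv2.resize(c['img'][40:300,130:390],(560,560),interpolation=cv2.INTER_CUBIC));st(-.25)
E
```

```text
green (array([0.5352724 , 0.06755506, 0.078     ]), 2306, 126.01993560791016)
orange (array([0.57611485, 0.03765575, 0.09      ]), 210, array([151.91904762, 191.59047619]))
red (array([0.56378662, 0.10377245, 0.166     ]), 1061, array([233.59566447, 194.54759661]))
blue (array([0.50985595, 0.18772495, 0.115     ]), 167, array([385.68263473,  48.47904192]))
t 3.9 pos [0.6003 0.1104 0.1034] q [0.    0.066 0.998 0.   ] F [-0.5 -0.4 -0.2] Ft -0.52 Fr -0.39 T [-0.04  0.03 -0.06] r 0.0513 ang 0.018 w 0.0256
yaw -0.13231439035968506
```

View pics/w4.png

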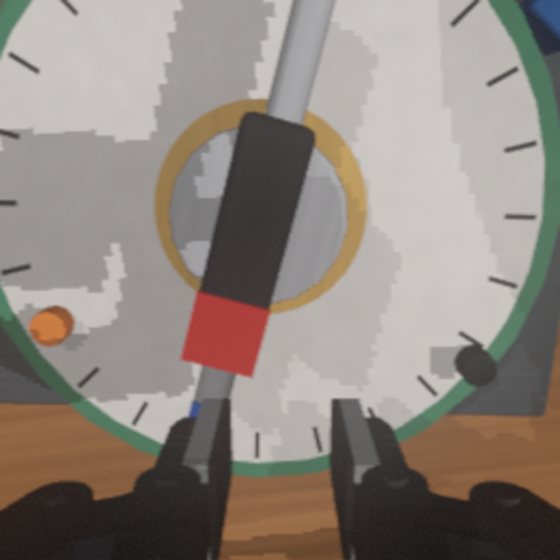

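The picture shows the left finger above the ear: the ear hasn't moved, and finger and ear overlap near (210,400). I'll work out the actual fingertip height.

```bash
python3 - <<'E'
from h import *
c=r.snapshot("wrist");f=c['intrinsics'][0,0]
s=260/560;L=np.array([130+230*s,40+400*s]);Rr=np.array([130+333*s,40+400*s])
d=f*25.6e-3/(Rr-L)[0]
for p in((L+Rr)/2,):
    X=c['R'].T@(np.linalg.solve(c['intrinsics'],[p[0],p[1],1])*d-c['t']);print(f,d,X)
    q=np.array(r.read_state()['eef_pos']);print(q,X-q, np.hypot(*(X[:2]-[.549,.1095])))
g=cv2.cvtColor(c['img'],cv2.COLOR_BGR2GRAY)
print(g[226:232:2,200:300:2].tolist())
E
```

```text
278.0793514296276 0.1488627924606101 [0.59116908 0.11134152 0.13671249]
[0.60027041 0.11027293 0.10334829] [-0.00910134  0.00106859  0.0333642 ] 0.04220926591136032
[[192, 192, 192, 192, 192, 193, 193, 192, 193, 171, 94, 112, 101, 95, 95, 95, 89, 60, 85, 175, 178, 177, 179, 178, 178, 179, 180, 179, 180, 179, 188, 194, 183, 191, 191, 191, 192, 192, 194, 195, 195, 193, 98, 68, 94, 101, 100, 100, 130, 191], [191, 191, 191, 192, 193, 192, 191, 192, 191, 143, 85, 86, 96, 96, 95, 95, 80, 58, 81, 174, 177, 178, 178, 179, 178, 178, 180, 179, 179, 180, 188, 194, 180, 178, 177, 178, 179, 179, 180, 192, 193, 192, 93, 67, 89, 99, 101, 101, 103, 175], [190, 190, 192, 192, 191, 191, 190, 191, 189, 110, 87, 90, 95, 95, 96, 95, 75, 58, 75, 175, 178, 178, 178, 178, 177, 178, 177, 178, 179, 179, 186, 194, 180, 178, 178, 178, 177, 179, 179, 180, 187, 192, 85, 66, 80, 98, 100, 100, 101, 158]]
```

```bash
python3 - <<'E'
from h import *
from scipy.spatial.transform import Rotation as Ro
c=r.snapshot("wrist");s=r.read_state();w,x,y,z=s['tcp_rot'];Q=Ro.from_quat([x,y,z,w]).as_matrix()
for hgt in(0,5,10,20,30):
    print(hgt,[proj(c,s['eef_pos']+Q@(np.array(v)/1000)).round(1).tolist() for v in((11,-12.8,-hgt),(11,12.8,-hgt),(-11,-12.8,-hgt))])
X=proj(c,(.549,.1095,.166));print('bar axis',X, proj(c,(.549,.1095,.08)))
E
```

```text
0 [[241.1, 202.6], [280.6, 202.6], [241.7, 233.8]]
5 [[240.6, 205.1], [281.1, 205.1], [241.2, 237.0]]
10 [[240.0, 207.7], [281.7, 207.8], [240.7, 240.4]]
20 [[238.8, 213.5], [283.0, 213.5], [239.6, 247.8]]
30 [[237.5, 219.9], [284.4, 220.0], [238.3, 256.1]]
bar axis [242.4151589  157.29839125] [250.03879345 137.52839928]
```

Projection puts the visible tips roughly 30 mm behind the TCP, which would explain passing over the ear. I'll lift a little, shut the fingers and measure again.

{"api": "carry_out", "payload": {
  "motion": "1 0 0 -20 0; 1 0 0 -20 0; 1 0 0 -20 0; 1 0 0 -20 0; 1 0 0 -20 0; 1 0 0 -20 0"
}}

```text
time_s: 4.6
eef_pos: [0.5997, 0.11, 0.1223]
tcp_rot: [-0.0, 0.066, 0.998, -0.0]
contact_force: [0.2, 0.5, -0.4]
width: -0.0001
gripper_force: 0.0
```

```bash
python3 - <<'E'
from h import *
from scipy.spatial.transform import Rotation as Ro
c=r.snapshot("wrist");s=r.read_state();w,x,y,z=s['tcp_rot'];Q=Ro.from_quat([x,y,z,w]).as_matrix()
print(s['eef_pos'],s['width'])
for hgt in(0,10,20,30,40):
    print(hgt,[proj(c,s['eef_pos']+Q@(np.array(v)/1000)).round(1).tolist() for v in((11,-14.5,-hgt),(11,0,-hgt),(11,14.5,-hgt))])
b=r.snapshot("side");e=s['eef_pos'];p=proj(b,e)
for hgt in (0,.02,.04,.0727): print(hgt,proj(b,e+np.array([0,0,hgt])))
u0,v0=int(p[0])-30,int(p[1])-65;print(u0,v0)
A=cv2.resize(c['img'][60:300,150:370],(440,480),interpolation=cv2.INTER_CUBIC);B=cv2.resize(b['img'][v0:v0+80,u0:u0+60],(360,480),interpolation=cv2.INTER_CUBIC)
cv2.imwrite("pics/w5.png",np.hstack([A,B]))
E
```

```text
[0.59968505 0.11005214 0.12236304] -9.58878951353039e-05
0 [[238.7, 202.9], [261.1, 202.9], [283.4, 202.9]]
10 [[237.5, 208.0], [261.1, 208.0], [284.7, 208.1]]
20 [[236.1, 213.8], [261.2, 213.8], [286.2, 213.8]]
30 [[234.6, 220.3], [261.2, 220.3], [287.8, 220.3]]
40 [[232.9, 227.6], [261.3, 227.7], [289.7, 227.7]]
0 [243.34925976 160.51552822]
0.02 [243.18326682 155.30862735]
0.04 [243.01337944 149.97956451]
0.0727 [242.72685976 140.99195558]
213 95
```

View pics/w5.png

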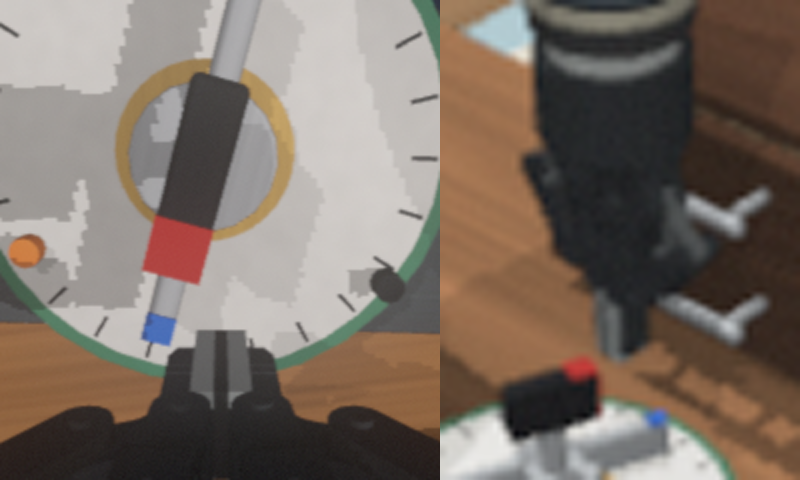

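The side crop confirms it: the shut tip at about (242,154) lies ~24 mm above the reported TCP. I'll recentre the fork on the ear and go deeper in small steps, watching the force.

{"api": "carry_out", "payload": {
  "motion": "0.4 1 -7 0 0.085; 0.4 2 -14 0 0.17; 0.4 3 -20 0 0.255; 0.4 3 -20 0 0.255; 0.4 3 -20 10 0.255; 0.4 3 -20 20 0.255; 0.4 3 -20 23 0.255; 0.4 3 -20 26 0.255; 0.4 3 -20 28 0.255"
}}

```text
time_s: 5.6
eef_pos: [0.5942, 0.0908, 0.0944]
tcp_rot: [-0.0, 0.192, 0.981, -0.0]
contact_force: [0.1, 0.4, 0.3]
width: 0.0254
gripper_force: 0.0
```

```bash
python3 -c "
from h import *
st(-.39)"
```

```text
t 5.6 pos [0.5942 0.0908 0.0944] q [-0.     0.192  0.981 -0.   ] F [0.1 0.4 0.3] Ft 0.39 Fr -0.01 T [ 0.02  0.04 -0.  ] r 0.0489 ang -0.391 w 0.0254
yaw -0.38619127403105624
```

{"api": "carry_out", "payload": {
  "motion": "0.4 0 0 2 0; 0.4 0 0 4 0; 0.4 0 0 6 0; 0.4 0 0 8 0; 0.4 0 0 10 0; 0.4 0 0 11 0"
}}

```text
time_s: 6.2
eef_pos: [0.5942, 0.0907, 0.0836]
tcp_rot: [-0.0, 0.192, 0.981, -0.0]
contact_force: [0.2, 0.2, 0.2]
width: 0.0254
gripper_force: 0.0
```

```bash
python3 - <<'E'
from h import *
st(-.39)
b=r.snapshot("side");c=r.snapshot("wrist");e=r.read_state()['eef_pos'];p=proj(b,e);u0,v0=int(p[0])-35,int(p[1])-40
A=cv2.resize(c['img'][60:300,150:370],(440,480),interpolation=cv2.INTER_CUBIC);B=cv2.resize(b['img'][v0:v0+80,u0:u0+60],(360,480),interpolation=cv2.INTER_CUBIC)
cv2.imwrite("pics/w6.png",np.hstack([A,B]))
E
```

```text
t 6.2 pos [0.5942 0.0907 0.0836] q [-0.     0.192  0.981 -0.   ] F [0.2 0.2 0.2] Ft 0.28 Fr 0.06 T [-0.04  0.03 -0.05] r 0.049 ang -0.394 w 0.0254
yaw -0.386766185961525
```

View pics/w6.png

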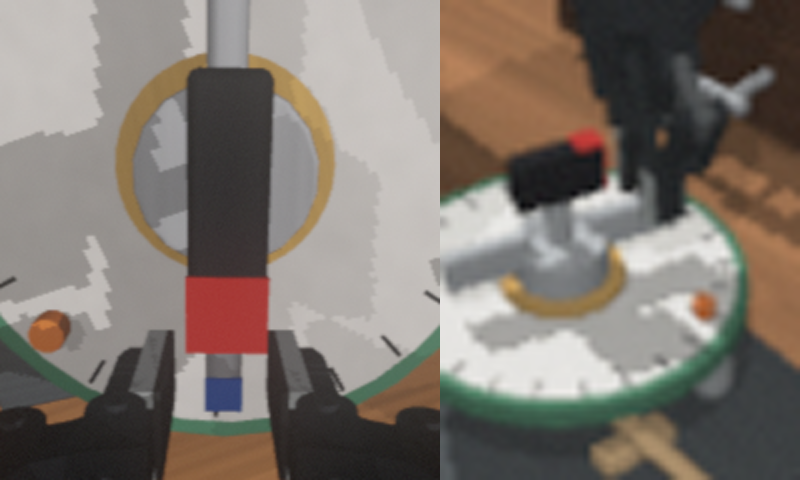

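The fork now straddles the blue ear; side crop shows fingers beside it. I'll press anticlockwise.

{"api": "carry_out", "payload": {
  "motion": "0.4 0 4 2 0; 0.4 0 7 3 0; 0.4 0.4 9.4 3 -0.05; 0.4 0.9 11.9 3 -0.1"
}}

```text
time_s: 6.7
eef_pos: [0.5972, 0.1006, 0.0805]
tcp_rot: [-0.001, 0.142, 0.99, -0.002]
contact_force: [-3.4, -9.7, 2.7]
width: 0.0255
gripper_force: 4.8
```

```bash
python3 -c "
from h import *
st(-.3)"
```

```text
t 6.7 pos [0.5972 0.1006 0.0805] q [-0.001  0.142  0.99  -0.002] F [-3.4 -9.7  2.7] Ft -10.33 Fr -0.39 T [-1.97  0.62 -0.1 ] r 0.049 ang -0.183 w 0.0255
yaw -0.2856845848032785
```

{"api": "carry_out", "payload": {
  "motion": "0.4 0.5 2.9 0 -0.06; 0.4 1.2 5.8 0 -0.12; 0.4 2.0 8.7 0 -0.18; 0.4 3.1 11.4 0 -0.24"
}}

```text
time_s: 7.1
eef_pos: [0.5983, 0.1123, 0.0812]
tcp_rot: [0.0, 0.023, 1.0, -0.002]
contact_force: [-1.9, -7.6, 6.3]
width: 0.0257
gripper_force: 4.1
```

```bash
python3 -c "
from h import *
st(-.05)"
```

```text
t 7.1 pos [0.5983 0.1123 0.0812] q [ 0.     0.023  1.    -0.002] F [-1.9 -7.6  6.3] Ft -7.71 Fr -1.49 T [-1.75  0.27 -0.09] r 0.0494 ang 0.057 w 0.0257
yaw -0.04555509219626508
```

{"api": "carry_out", "payload": {
  "motion": "0.4 0.5 2.9 -0.5 -0.06; 0.4 1.2 5.8 -0.8 -0.12; 0.4 2.0 8.7 -1 -0.18; 0.4 3.1 11.4 -1.3 -0.24; 0.4 4.3 14.2 -1.5 -0.30; 0.4 5.6 16.8 -1.8 -0.36"
}}

```text
time_s: 7.7
eef_pos: [0.5944, 0.1305, 0.0828]
tcp_rot: [0.001, -0.157, 0.988, -0.001]
contact_force: [3.5, -3.0, 0.2]
width: 0.0259
gripper_force: 2.0
```

```bash
python3 -c "
from h import *
st(.31)"
```

```text
t 7.7 pos [0.5944 0.1305 0.0828] q [ 0.001 -0.157  0.988 -0.001] F [ 3.5 -3.   0.2] Ft -3.9 Fr 2.39 T [-0.68 -0.61 -0.03] r 0.05 ang 0.433 w 0.0259
yaw -5.968066982825354
```

{"api": "carry_out", "payload": {
  "motion": "0.4 0.5 2.9 -0.2 -0.06; 0.4 1.2 5.8 -0.5 -0.12; 0.4 2.0 8.7 -0.7 -0.18; 0.4 3.1 11.4 -1 -0.24; 0.4 4.3 14.2 -1.2 -0.30"
}}

```text
time_s: 8.2
eef_pos: [0.5857, 0.1433, 0.0839]
tcp_rot: [0.001, -0.303, 0.953, -0.0]
contact_force: [1.6, -0.9, -1.0]
width: 0.0258
gripper_force: 0.8
```

```bash
python3 -c "
from h import *
st(.61)"
```

```text
t 8.2 pos [0.5857 0.1433 0.0839] q [ 0.001 -0.303  0.953 -0.   ] F [ 1.6 -0.9 -1. ] Ft -1.65 Fr 0.85 T [-0.19 -0.32  0.03] r 0.0499 ang 0.745 w 0.0258
yaw -5.66754604304429
```

{"api": "carry_out", "payload": {
  "motion": "0.4 0.5 2.9 -0.2 -0.06; 0.4 1.2 5.8 -0.5 -0.12; 0.4 2.0 8.7 -0.7 -0.18; 0.4 3.1 11.4 -1 -0.24; 0.4 4.3 14.2 -1.2 -0.30; 0.4 5.6 16.8 -1.4 -0.36"
}}

```text
time_s: 8.8
eef_pos: [0.5713, 0.1541, 0.0854]
tcp_rot: [0.001, -0.469, 0.883, -0.0]
contact_force: [2.0, -0.2, -0.8]
width: 0.0254
gripper_force: 0.8
```

```bash
python3 -c "
from h import *
st(.97)"
```

```text
t 8.8 pos [0.5713 0.1541 0.0854] q [ 0.001 -0.469  0.883 -0.   ] F [ 2.  -0.2 -0.8] Ft -1.74 Fr 0.94 T [ 0.   -0.41  0.04] r 0.0498 ang 1.106 w 0.0254
yaw -5.307318711747831
```

Force is constant at 1.7 N, so the nut is slack. I'll centre the fork, rise, and go over the bar knob, turning in line with it.

{"api": "carry_out", "payload": {
  "motion": "0.4 0 -6.5 0 0; 0.4 0 -6.5 -30 0; 0.4 0 -6.5 -75 0; 0.2 10 -6.5 -110 0.14; 0.2 20 -6.5 -110 0.28; 0.2 35 -6.5 -110 0.42; 0.2 49 -6.5 -110 0.56; 0.2 49 -6.5 -110 0.7; 0.2 49 -6.5 -110 0.84; 0.2 49 -6.5 -110 0.98; 0.2 49 -6.5 -110 1.12; 0.2 49 -6.5 -110 1.26"
}}

```text
time_s: 10.0
eef_pos: [0.5489, 0.1092, 0.1952]
tcp_rot: [-0.0, 0.147, 0.989, -0.0]
contact_force: [0.2, -0.8, 1.2]
width: 0.0342
gripper_force: 0.0
```

{"api": "carry_out", "payload": {
  "motion": "0.2 0 0 0 0.1; 0.2 0 0 0 0.1; 0.2 0 0 0 0.1"
}}

```text
time_s: 10.3
eef_pos: [0.5487, 0.1093, 0.1952]
tcp_rot: [-0.0, 0.191, 0.982, -0.0]
contact_force: [0.1, -0.2, 0.7]
width: 0.0342
gripper_force: 0.0
```

```bash
python3 - <<'E'
from h import *
np.set_printoptions(precision=4,suppress=True)
st(-.38);print(r.read_state()['qpos'])
c=r.snapshot("wrist");cv2.imwrite("pics/w7.png",c['img'])
print(dial(c))
for k,v in look()['wrist'].items(): print(k,v)
H=cv2.cvtColor(c['img'],cv2.COLOR_BGR2HSV)
uu=proj(c,(.549,.1095,.166));print('axis px z.166',uu,proj(c,(.549,.1095,.08)))
m=cv2.inRange(H,np.array((0,0,0)),np.array((180,90,75)));m|=cv2.inRange(H,np.array((0,140,90)),np.array((4,255,255)))|cv2.inRange(H,np.array((174,140,90)),np.array((180,255,255)))
n,l,s,ce=cv2.connectedComponentsWithStats(m);i=l[int(uu[1]),int(uu[0])];print(i,s[i],ce[i])
q=np.argwhere(l==i)[:,::-1].astype(np.float32)
P=np.array([ray(c,p,.166)[:2] for p in q],np.float32)*1000
print(cv2.minAreaRect(P),P.mean(0))
E
```

```text
t 10.3 pos [0.5487 0.1093 0.1952] q [-0.     0.191  0.982 -0.   ] F [ 0.1 -0.2  0.7] Ft -0.18 Fr 0.21 T [-0.    0.07  0.  ] r 0.0003 ang -2.537 w 0.0342
yaw -0.38482201384371617
[ 0.1967  0.3003  0.0532  1.3239 -0.0001  0.5816]
(((548.9154663085938, 109.98184204101562), 90.87165832519531), ((548.844482421875, 110.05587768554688), (180.96783447265625, 181.206298828125), 118.51126861572266))
green (array([0.5411, 0.1131, 0.078 ]), 1905, 91.08623504638672)
orange (array([0.5755, 0.038 , 0.09  ]), 87, array([208.1149, 227.1149]))
red (array([0.5641, 0.1035, 0.166 ]), 248, array([260.9355, 224.4597]))
blue (array([0.5869, 0.1574, 0.115 ]), 90, array([322.1889, 204.4778]))
axis px z.166 [260.7889 204.4951] [260.6353 178.3722]
32 [254 185  15  30 168] [258.7321 199.8214]
((545.5399169921875, 111.03401184082031), (10.53031063079834, 23.014636993408203), 67.65352630615234) [544.9882 109.4408]
```

View pics/w7.png

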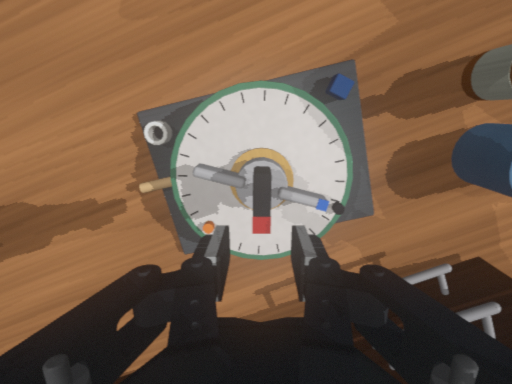

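The nut's blue ear has moved to (322,204) and the bar is unchanged, aligned with the tool (column ~261). Orange pin angle is −1.216, so the bar needs +0.83 rad clockwise. Descending to grip it.

{"api": "carry_out", "payload": {
  "motion": "0.2 0 0 30 0; 0.2 0 0 55 0; 0.2 0 0 70 0; 0.2 0 0 77 0; 1 0 0 77 0; 1 0 0 77 0; 1 0 0 77 0; 1 0 0 77 0; 1 0 0 77 0"
}}

```text
time_s: 11.3
eef_pos: [0.5488, 0.1103, 0.1187]
tcp_rot: [0.0, 0.192, 0.981, 0.001]
contact_force: [0.8, 4.7, -6.4]
width: 0.0123
gripper_force: 60.5
```

```bash
python3 -c "
from h import *
st(-.385);s=r.read_state();print(s['gripper_force'])"
```

```text
t 11.3 pos [0.5488 0.1103 0.1187] q [0.    0.192 0.981 0.001] F [ 0.8  4.7 -6.4] Ft 4.65 Fr -0.99 T [ 0.79 -0.07 -0.07] r 0.0008 ang 1.775 w 0.0123
yaw -0.385970525664181
60.45041799545288
```

{"api": "carry_out", "payload": {
  "motion": "1 0 0.5 77e-9 0.1; 1 0 0.5 0 0.2; 1 0 0.5 0 0.3; 1 0 0.5 0 0.4; 1 0 0.5 0 0.5; 1 0 0.5 0 0.6; 1 0 0.5 0 0.7; 1 0 0.5 0 0.78; 1 0 0.5 0 0.83; 1 0 0.5 0 0.83; 1 0 0.5 0 0.83"
}}

```text
time_s: 12.4
eef_pos: [0.5481, 0.1097, 0.1185]
tcp_rot: [-0.0, 0.571, 0.821, -0.0]
contact_force: [-4.4, -0.4, -0.9]
width: 0.0129
gripper_force: 61.1
```

```bash
python3 -c "
from h import *
st(-1.215);s=r.read_state();print(s['gripper_force'],s['qpos'])"
```

```text
t 12.4 pos [0.5481 0.1097 0.1185] q [-0.     0.571  0.821 -0.   ] F [-4.4 -0.4 -0.9] Ft -4.27 Fr -1.19 T [-0.22  1.03 -0.13] r 0.0009 ang 2.945 w 0.0129
yaw -1.2152648237079273
61.148162484169006 [ 1.97647486e-01  3.36580189e-01 -9.44242897e-02  1.14082237e+00
 -2.44690154e-04  1.41291244e+00]
```

{"api": "carry_out", "payload": {
  "motion": "0.2 0 0 0 0; 0.2 0 0 0 0; 0.2 0 0 0 0; 0.2 0 0 -25 0; 0.2 0 0 -55 0; 0.2 0 0 -85 0; 0.2 0 0 -97 0; 0.2 0 0 -97 0; 0.2 0 0 -97 0"
}}

```text
time_s: 13.3
eef_pos: [0.5485, 0.1099, 0.2143]
tcp_rot: [-0.0, 0.572, 0.821, -0.0]
contact_force: [-0.2, 0.3, -0.3]
width: 0.0345
gripper_force: 0.0
```

```bash
cat >> h.py <<'E'
def bar(c,yaw0):
    """bar angle from its red end: the two long edges of the red patch -> minAreaRect on the plane of the bar's top"""
    H=cv2.cvtColor(c['img'],cv2.COLOR_BGR2HSV)
    m=cv2.inRange(H,np.array((0,140,90)),np.array((5,255,255)))|cv2.inRange(H,np.array((172,140,90)),np.array((180,255,255)))
    n,l,s,ce=cv2.connectedComponentsWithStats(m);uu=proj(c,(.549,.11,.166))
    i=min((i for i in range(1,n) if s[i,4]>40),key=lambda i:np.hypot(*(ce[i]-uu)))
    red=ray(c,ce[i],.166)[:2]
    H2=cv2.inRange(H,np.array((0,0,0)),np.array((180,255,90)));H2|=m
    H2=H2.astype(np.uint8);v,u=np.mgrid[:384,:512];H2[np.hypot(u-uu[0],v-uu[1])>75]=0
    n2,l2,s2,c2=cv2.connectedComponentsWithStats(H2);j=l2[int(ce[i][1]),int(ce[i][0])]
    P=np.array([ray(c,p,.166)[:2] for p in np.argwhere(l2==j)[:,::-1]],np.float32)*1000
    return red,ce[i],cv2.minAreaRect(P)
E
python3 - <<'E'
from h import *
np.set_printoptions(precision=4,suppress=True)
st(-1.215)
c=r.snapshot("wrist");cv2.imwrite("pics/w8.png",c['img'])
print(dial(c)[0],bar(c,-1.215))
o=look()['wrist']
for k,v in o.items(): print(k,v)
C=np.array([.549,.110])
for k in('orange','red'): d=o[k][0][:2]-C;print(k,np.arctan2(d[1],d[0]),np.hypot(*d))
print(proj(c,(.549,.11,.166)),proj(c,(.549,.11,.09)))
E
```

```text
t 13.3 pos [0.5485 0.1099 0.2143] q [-0.     0.572  0.821 -0.   ] F [-0.2  0.3 -0.3] Ft -0.04 Fr -0.33 T [-0.01 -0.03 -0.02] r 0.0006 ang 2.474 w 0.0345
yaw -1.216734578958913
((552.0691528320312, 91.42568969726562), 109.30207824707031) (array([0.5543, 0.0942]), array([259.0312, 215.9688]), ((554.2726440429688, 94.0815200805664), (11.884404182434082, 12.602659225463867), 20.366300582885742))
green (array([0.5462, 0.1175, 0.078 ]), 1357, 85.40827178955078)
orange (array([0.5759, 0.0384, 0.09  ]), 72, array([260.5833, 240.7222]))
red (array([0.5547, 0.0942, 0.166 ]), 213, array([259.9671, 216.3944]))
blue (array([0.5852, 0.1561, 0.115 ]), 84, array([311.6905, 151.619 ]))
orange -1.2117844226245378 0.07649623918192765
red -1.2262799434418215 0.016817040918341065
[259.6803 197.0639] [259.8715 176.3975]
```

View pics/w8.png

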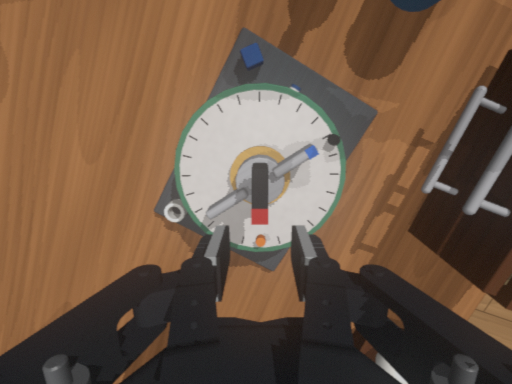

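The bar is at column ~260 and the orange pin at (260,241), so it points at the pin to within about 0.02 rad. The blue ear is at (312,152). Now back over the blue ear with the fork.

{"api": "carry_out", "payload": {
  "motion": "0.4 3 5 0 -0.14; 0.4 6 10 0 -0.28; 0.4 9 15 0 -0.42; 0.4 12 20 0 -0.56; 0.4 15 25 0 -0.7; 0.4 18 30 0 -0.84; 0.4 21 35 0 -0.98; 0.4 24 40 0 -1.12; 0.4 26 42 0 -1.26; 0.4 26 42 0 -1.4; 0.4 26 42 0 -1.54; 0.4 26 42 0 -1.68"
}}

```text
time_s: 14.6
eef_pos: [0.5785, 0.1488, 0.2136]
tcp_rot: [-0.001, -0.232, 0.973, -0.0]
contact_force: [-0.0, -0.2, 0.7]
width: 0.0255
gripper_force: 0.0
```

{"api": "carry_out", "payload": {
  "motion": "0.4 0 0 0 -0.14; 0.4 0 0 0 -0.28; 0.4 0 0 0 -0.42; 0.4 0 0 0 -0.46; 0.4 0 0 0 -0.46; 0.4 0 0 0 -0.46"
}}

```text
time_s: 15.2
eef_pos: [0.5787, 0.1488, 0.2143]
tcp_rot: [-0.001, -0.445, 0.896, 0.0]
contact_force: [0.1, 0.1, 0.1]
width: 0.0255
gripper_force: 0.0
```

```bash
python3 - <<'E'
from h import *
np.set_printoptions(precision=4,suppress=True)
st(.92);c=r.snapshot("wrist")
# ear line: project expected ear tip/axis for several angles, compare with blue centroid
H=cv2.cvtColor(c['img'],cv2.COLOR_BGR2HSV);m=cv2.inRange(H,np.array((108,150,90)),np.array((125,255,255)))
n,l,s,ce=cv2.connectedComponentsWithStats(m)
for i in range(1,n):
    if s[i,4]>25: print(ce[i],s[i,4])
for a in(.86,.9,.94,.98): print(a,proj(c,(.549+.064*np.cos(a),.11+.064*np.sin(a),.118)))
E
```

```text
t 15.2 pos [0.5787 0.1488 0.2143] q [-0.001 -0.445  0.896  0.   ] F [0.1 0.1 0.1] Ft 0.02 Fr 0.16 T [-0.01  0.02 -0.02] r 0.0493 ang 0.923 w 0.0255
yaw -5.361472943470546
0.86 [257.5969 198.5045]
0.9 [260.1327 198.6061]
0.94 [262.6705 198.6108]
0.98 [265.2069 198.5187]
```

{"api": "carry_out", "payload": {
  "motion": "0.4 0 0 40 0; 0.4 0 0 80 0; 0.4 0 0 105 0; 0.4 0 0 115 0; 0.4 0 0 122 0; 0.4 0 0 127 0; 0.4 0 0 128 0"
}}

```text
time_s: 15.95
eef_pos: [0.5796, 0.149, 0.0878]
tcp_rot: [0.001, -0.445, 0.895, -0.0]
contact_force: [0.1, -0.1, -0.1]
width: 0.0258
gripper_force: 0.0
```

```bash
python3 - <<'E'
from h import *
st(.92)
# cw arc table, fork centre lagging ear: t=-7
for a in np.arange(.1,1.01,.1): print(round(a,2),round(49*(1-np.cos(a))+7*np.sin(a),1),round(-49*np.sin(a)-7*np.cos(a)+7,1))
E
```

```text
t 15.95 pos [0.5796 0.149  0.0878] q [ 0.001 -0.445  0.895 -0.   ] F [ 0.1 -0.1 -0.1] Ft -0.15 Fr -0.02 T [ 0.    0.03 -0.01] r 0.0499 ang 0.911 w 0.0258
yaw -5.360147192679329
0.1 0.9 -4.9
0.2 2.4 -9.6
0.3 4.3 -14.2
0.4 6.6 -18.5
0.5 9.4 -22.6
0.6 12.5 -26.4
0.7 16.0 -29.9
0.8 19.9 -33.0
0.9 24.0 -35.7
1.0 28.4 -38.0
```

{"api": "carry_out", "payload": {
  "motion": "0.4 0 -4 0 0; 0.4 0 -7 0 0; 0.4 0.9 -11.9 -0.4e-9 0.1; 0.4 2.4 -16.6 0.5 0.2; 0.4 4.3 -21.2 1 0.3"
}}

```text
time_s: 16.45
eef_pos: [0.594, 0.1324, 0.0868]
tcp_rot: [0.0, -0.305, 0.952, -0.0]
contact_force: [-1.0, -0.0, 0.9]
width: 0.0255
gripper_force: 0.3
```

```bash
python3 -c "
from h import *
st(.62)"
```

```text
t 16.45 pos [0.594  0.1324 0.0868] q [ 0.    -0.305  0.952 -0.   ] F [-1.  -0.   0.9] Ft 0.56 Fr -0.86 T [0.07 0.16 0.04] r 0.0505 ang 0.471 w 0.0255
yaw -5.6642014440987385
```

{"api": "carry_out", "payload": {
  "motion": "0.4 0.5 -2.9 0.2 0.06; 0.4 1.2 -5.8 0.5 0.12; 0.4 2.0 -8.7 0.7 0.18; 0.4 3.1 -11.4 1 0.24"
}}

```text
time_s: 16.85
eef_pos: [0.5976, 0.1217, 0.0858]
tcp_rot: [0.0, -0.189, 0.982, 0.0]
contact_force: [-3.0, 3.1, 2.2]
width: 0.0255
gripper_force: 1.7
```

```bash
python3 -c "
from h import *
st(.37)"
```

```text
t 16.85 pos [0.5976 0.1217 0.0858] q [ 0.    -0.189  0.982  0.   ] F [-3.   3.1  2.2] Ft 3.92 Fr -1.65 T [0.63 0.63 0.03] r 0.0501 ang 0.246 w 0.0255
yaw -5.902437426032934
```

{"api": "carry_out", "payload": {
  "motion": "0.4 0.5 -2.9 0.2 0.06; 0.4 1.2 -5.8 0.5 0.12; 0.4 2.0 -8.7 0.7 0.18"
}}

```text
time_s: 17.15
eef_pos: [0.5986, 0.1135, 0.0851]
tcp_rot: [-0.0, -0.1, 0.995, 0.001]
contact_force: [-4.7, 5.4, 1.7]
width: 0.0257
gripper_force: 2.9
```

```bash
cat >> h.py <<'E'
def ear():
    s=r.read_state();f=s['contact_force'];d=np.array(s['eef_pos'][:2])-[.549,.11]
    print('ear N',((d[0]*f[1]-d[1]*f[0])/.052).round(2),'with Tz',((d[0]*f[1]-d[1]*f[0]+s['wrist_torque'][2])/.052).round(2))
E
python3 -c "
from h import *
st(.19);ear()"
```

```text
t 17.15 pos [0.5986 0.1135 0.0851] q [-0.    -0.1    0.995  0.001] F [-4.7  5.4  1.7] Ft 6.24 Fr -3.62 T [1.04 0.94 0.02] r 0.0497 ang 0.08 w 0.0257
yaw -6.081884005359271
ear N 5.5 with Tz 5.94
```

{"api": "carry_out", "payload": {
  "motion": "0.4 0.5 -2.9 0.2 0.06; 0.4 1.2 -5.8 0.5 0.12; 0.4 2.0 -8.7 0.7 0.18"
}}

```text
time_s: 17.45
eef_pos: [0.5981, 0.1053, 0.0845]
tcp_rot: [-0.0, -0.011, 1.0, 0.002]
contact_force: [-5.2, 8.7, 3.5]
width: 0.0255
gripper_force: 4.4
```

```bash
python3 -c "
from h import *
st(.01);ear()"
```

```text
t 17.45 pos [0.5981 0.1053 0.0845] q [-0.    -0.011  1.     0.002] F [-5.2  8.7  3.5] Ft 8.73 Fr -5.16 T [1.78 1.1  0.12] r 0.0493 ang -0.086 w 0.0255
yaw -6.261304758635361
ear N 7.73 with Tz 10.09
```

{"api": "carry_out", "payload": {
  "motion": "0.4 0.3 -2.2 0.1 0.045; 0.4 0.8 -4.4 0.3 0.09"
}}

```text
time_s: 17.65
eef_pos: [0.5974, 0.1013, 0.0842]
tcp_rot: [-0.001, 0.034, 0.999, 0.002]
contact_force: [-4.9, 9.6, 3.8]
width: 0.0257
gripper_force: 5.0
```

```bash
python3 -c "
from h import *
st(-.08);ear()"
```

```text
t 17.65 pos [0.5974 0.1013 0.0842] q [-0.001  0.034  0.999  0.002] F [-4.9  9.6  3.8] Ft 9.17 Fr -5.69 T [2.13 1.02 0.14] r 0.0491 ang -0.168 w 0.0257
yaw -0.06720446377142109
ear N 8.11 with Tz 10.82
```

About 10 N on the ear, read in motion (estimates 9.4 to 10.8). I'll back the fork off to centre, rise clear and check.

{"api": "carry_out", "payload": {
  "motion": "0.4 0 4 0 0; 0.4 0 7.5 0 0; 0.4 0 7.5 0 0; 0.4 0 7.5 -30 0; 0.4 0 7.5 -70 0; 0.4 20 7.5 -110 0; 0.4 40 7.5 -130 0; 0.4 49 7.5 -130 0; 0.4 49 7.5 -130 0; 0.4 49 7.5 -130 0"
}}

```text
time_s: 18.65
eef_pos: [0.5496, 0.11, 0.2125]
tcp_rot: [-0.0, 0.033, 0.999, -0.0]
contact_force: [0.1, 0.3, 1.5]
width: 0.0256
gripper_force: 0.0
```

```bash
python3 - <<'E'
from h import *
np.set_printoptions(precision=4,suppress=True)
st(0);c=r.snapshot("wrist");cv2.imwrite("pics/w9.png",c['img'])
o=look()['wrist'];C=np.array([.549,.110])
for k in('orange','red','blue'):
    d=o[k][0][:2]-C;print(k,o[k][2],np.arctan2(d[1],d[0]),np.hypot(*d))
E
```

```text
t 18.65 pos [0.5496 0.11   0.2125] q [-0.     0.033  0.999 -0.   ] F [0.1 0.3 1.5] Ft 0.3 Fr 0.15 T [-0.02  0.05 -0.02] r 0.0008 ang 0.7 w 0.0256
yaw -0.06661698589079368
orange [197.44   203.6533] -1.2214349224630374 0.07698712015940004
red [242.368 204.112] -1.2583922851638452 0.016466075823885824
blue [261.9565 237.3478] -0.04524787172131236 0.0601126458929145
```

View pics/w9.png

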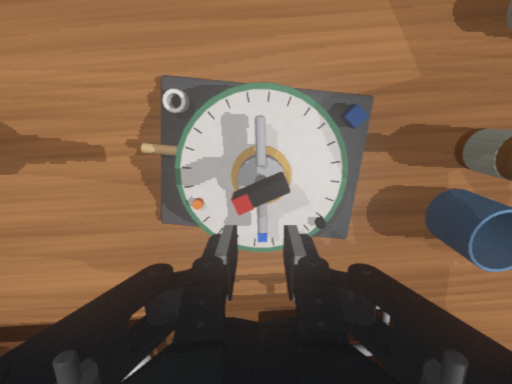

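The blue ear is at (262,237), the bar's red end at (242,204) and the pin at (197,204). I'll compare the bar's angle numerically before and after tightening, using the saved pictures.

```bash
python3 - <<'E'
import cv2,numpy as np
for f,uu,yaw in(("w8",(260,195),-1.2167),("w9",(260,193),-.0667)):
    im=cv2.imread(f"pics/{f}.png");H=cv2.cvtColor(im,cv2.COLOR_BGR2HSV)
    m=cv2.inRange(im,np.array((0,0,0)),np.array((75,75,75)))|cv2.inRange(H,np.array((0,140,90)),np.array((5,255,255)))|cv2.inRange(H,np.array((172,140,90)),np.array((180,255,255)))
    v,u=np.mgrid[:384,:512];m[np.hypot(u-uu[0],v-uu[1])>40]=0
    n,l,s,ce=cv2.connectedComponentsWithStats(m);i=1+np.argmax(s[1:,4]);p=np.argwhere(l==i)[:,::-1].astype(np.float32)
    vx,vy,_,_=cv2.fitLine(p,cv2.DIST_L2,0,.01,.01).ravel()
    if vy<0: vx,vy=-vx,-vy
    print(f,len(p),ce[i],'bar world angle ~',yaw+np.arctan2(vx,vy))
E
```

```text
w8 278 [259.8381295  196.50359712] bar world angle ~ -1.36508
w9 267 [255.50187266 186.50187266] bar world angle ~ -1.2486479
```

```bash
python3 - <<'E'
import cv2,numpy as np
for f,uu,yaw in(("w8",(260,195),-1.2167),("w9",(262,193),-.0667)):
    im=cv2.imread(f"pics/{f}.png");H=cv2.cvtColor(im,cv2.COLOR_BGR2HSV);print(im[uu[1]-10:uu[1]+1:5,uu[0]].tolist())
    for T in(85,95,105):
        m=cv2.inRange(im,np.array((0,0,0)),np.array((T,T,T)))|cv2.inRange(H,np.array((0,120,60)),np.array((6,255,255)))|cv2.inRange(H,np.array((170,120,60)),np.array((180,255,255)))
        v,u=np.mgrid[:384,:512];m[np.hypot(u-uu[0],v-uu[1])>40]=0
        n,l,s,ce=cv2.connectedComponentsWithStats(m);i=1+np.argmax(s[1:,4]);p=np.argwhere(l==i)[:,::-1].astype(np.float32)
        vx,vy,_,_=cv2.fitLine(p,cv2.DIST_L2,0,.01,.01).ravel()
        if vy<0: vx,vy=-vx,-vy
        print(f,T,len(p),ce[i],round(float(yaw+np.arctan2(vx,vy)),3))
E
```

```text
[[70, 72, 75], [71, 72, 76], [68, 69, 73]]
w8 85 672 [259.47767857 185.76488095] -1.24
w8 95 707 [259.4893918  185.25884017] -1.221
w8 105 970 [259.51443299 193.03917526] -1.219
[[65, 67, 72], [68, 69, 75], [72, 74, 78]]
w9 85 1181 [259.66469094 192.61388654] -1.183
w9 95 1232 [259.73863636 192.55519481] -1.193
w9 105 1265 [259.88853755 192.44268775] -1.198
```

Bar angle is unchanged at about −1.2, matching the pin at −1.216. Nothing is being touched, so I'm handing in.

```bash
python3 -c "
from cell import r
print(r.hand_in())"
```

```text
the job is handed in; nothing more can be done
None
```

The job is handed in: I slackened the wing nut, turned the adjuster bar so its red end points at the orange pin (within about 0.02 rad), and retightened the nut to about 10 N on the ear, all in about 19 s of robot time with the other things on the table left alone.

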